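# Change the cartridge of the soldering-bench fume filter

## Robot

A 6-joint arm with a two-finger parallel gripper is mounted at the origin on the work surface. World frame = base frame: x ahead of the robot, y to its left, z up, the work surface at z = 0. Lengths are in mm, angles in rad, forces in N, time in s.
With the tool pointing down it reaches from about 250 to 775 mm from the base axis. Payload 4 kg.
Tool frame: the origin (TCP) lies midway between the tips of the shut fingers; the grasp point (between the pads) lies 19 mm behind it; z points along the fingers, y is the line along which they close (so a half turn about z gives the same grasp; the last joint's range is limited). The gripper opens to 94 mm and grips with 3 to 60 N. Pads are 16 mm wide; open, the fingers measure 119 mm over their backs; the gripper's body (75 mm by 177 mm) begins 78 mm behind the grasp point.
Start: joints at [1.236, 0.087, 1.371, -0, 1.684, -0.103], TCP at [126.36, 535.307, 205.506] pointing down, gripper open.
Joint ranges: [-3.1, 3.1], [-0.76, 2.03], [0.27, 2.55], [-1.08, 4.22], [0.17, 2.65], [-2.57, 2.57]. Speed limits (rad/s): [2.79, 2.79, 3.14, 3.14, 3.14, 3.14].

## Interface

Orientations are given as a rotation vector (axis times angle).
In Python, from workcell import get_state, cams, manip gives the robot as it stands. The module is installed in compiled form; this text tells all that it offers.
- The arm moves only by the tool jog_arm, never from a script. Its arguments are lists of equal length, an entry for each row: "offset": the shift along the world's x, y, z in m, a list of three; "roll": the turn about the world's z in degrees; "fingers": the closure, from 0 (fully open) to 1 (shut). A call has 1 to 8 rows; each row shifts and turns the commanded pose from where the row before left it; what a row does not reach is not made up. A row lasts 1/8 s, in which the tool goes at most 62.5 mm and 10.7 degrees, less where a joint would pass 70% of its speed; a pose out of reach is approached as far as the arm can. A call is refused whole if a number of a shift passes 0.0625 or a number of a turn 10.7, either way. A call with a gripper value outside its range is refused whole. The fingers move at their own pace and stop on an object; "newtons" is the grip in N (left out, the last holds). Time passes only in rows, so rows that do not move let the fingers close. It gives the time, the measured TCP pose, the force, the opening and the grip force at its end, in the units of the state.
- get_state(): the state, without advancing time (a new reading comes with each control period).
- cams.snapshot(name): name is "scene" or "top" or "wrist"; returns a dict with "frame" (384x512x3 uint8, red, green, blue), "fx", "fy", "cx", "cy" (pixels), "R" (3x3) and "t" (3): a world point X has camera coordinates R X + t; the wrist camera has in their place "mount" (4x4, takes a point from camera to tool coordinates, whose origin is the TCP and whose axes are the flange's). Camera axes: x right, y down, z forward; pixel columns grow to the right and rows downward; lengths in mm; the calibration is good to about 2 mm. A picture is of the moment at which its call begins: read the wrist's pose just before it. There is no depth.
- manip.finish_job(): hands the job in; it is judged then, once.
The state is a dict: "time_s": time; "joints": joint angles; "qvel": joint speeds; "joint_efforts": joint torques, N m; "tool_pos": TCP position; "eef_rot": TCP orientation; "ft_force": force on the tool from outside, world axes, zero at the start; "wrist_torque": the same for the moment, N m; "opening": opening from 0.0 (shut) to 1.0 (fully open); "grip_force": force on a finger pad.
Only numpy, scipy, OpenCV 4.12 (cv2) and the standard library are available. Lean on these libraries where they do the work, as an engineer would, in place of code of your own. Each camera call takes 0.05 s, during which the arm holds its last target. There are 200 camera calls.

## Task

Change the filter of the fume unit: lift the spent cartridge out of its open drawer and lay it flat in the shallow steel tray on the soldering board, then lay the new cartridge from the board flat in the drawer. Push the drawer fully home, without slamming it, until it clicks in flush behind its detent, and after that slide the airflow grip on top of the unit along its track until it stands level with the steel marker clip. Leave the marker clip, the charcoal block, the jar and the loupe where they are.

Things in the scene. Friction and masses are not known exactly. Their poses are not given: they have to be found in the camera images.
- unit: fume filter unit, low fixed grey box 260 deep (x) x 220 wide (y) x 100 high; origin at the bottom centre of its FRONT face (with the drawer); x points into the unit (the way the drawer closes), z up. Left or right of the robot's centre line, the board on the other side; turned up to 0.25 rad. Drawer mouth: central, 146 wide, 12 to 80 above the bench.
- drawer (a joint): opening of the filter drawer, m: 0 = home, front panel flush with the unit's front; 0.185 = fully out (to the unit's -x). Starts at 0.157 to 0.179. About 1 N of friction. A sprung detent resists from 0.016 to 0.007 (up to about 8 N to push past); let go there the drawer springs back to about 0.02, but below 0.005 the detent pulls it home to 0 and keeps it there.
- drawer_face (a point): centre of the outer face of the drawer's flat front panel (140 wide, 62 high, 10 thick, spanning 14 to 76 above the bench; its dark pull is flat), moves with the drawer; axes as the unit. Pushed towards +x of the unit it closes.
- drawer_bay (a point): centre of the floor (19 above the bench) of the drawer's open-topped bay, moves with the drawer; axes as the unit. Inside 150 long (x) x 76 wide (y); side and rear walls reach 36 above the bench, the front panel 76. It begins 10 behind the front face; its centre lies 85 behind it. At the start a cartridge at its centre is clear of the unit.
- spent_filter: spent filter cartridge: aluminium-framed block with dingy pleats on top, 120 long (x) x 56 wide (y) x 46 high, about 0.16 kg; origin at the centre of its underside. Starts standing on the floor of the drawer's bay, long side roughly along the drawer.
- new_filter: new filter cartridge, same make and size as the spent one (120 x 56 x 46, about 0.16 kg, pale pleats on top); origin at the centre of its underside; starts on the soldering board.
- board: soldering board, a fixed off-white slab with scorch marks, 250 (x) x 310 (y) x 20 high; origin on the bench, 80 beyond (+x of) the centre of the slab. On it, side by side in an order that varies, about 98 apart, lie the new cartridge, the charcoal block and the steel tray.
- tray: shallow steel tray for the spent cartridge, fixed on the soldering board, outside 150 (x) x 84 (y) x 10 high, walls and floor 3 thick, inside 144 x 78; origin at the centre of its underside, on the board's top (20 above the bench)
- tray_in (a point): centre of the inner floor of the steel tray (about 23 above the bench); axes as the tray
- airflow (a joint): position of the airflow grip along its track in m, 0 to 0.10, growing towards +y of the unit; starts at 0 to 0.03; about 1.5 N of friction, stays where it is left
- airflow_top (a point): top centre of the airflow grip, a black block 28 (unit's x) x 20 (unit's y) x 40 high standing on an aluminium track (40 x 150 x 14 high) on the unit's top, 45 behind its front face; this point is about 154 above the bench. The track's top is 114 above the bench.
- clip_mark (a point): top of the steel marker clip, 16 x 12 (y) x 9 high, on the unit's top in front of the track, with a thin line from it onto the track; axes as the unit. The grip stands level with it when the centres of both have the same y in the unit's frame. It starts 0.055 to 0.092 m along the grip's travel and is held by about 25 N of friction.
- charcoal: bystander: dark charcoal soldering block without pleats, 140 x 70 x 30 high, loose on the soldering board; origin at the centre of its underside
- jar: bystander: white flux jar, 54 across, 75 high, standing loose on the bench in front of the open drawer, its side at least 45 from the drawer's front face; origin at the centre of its underside
- loupe: bystander: black eye loupe, 52 across, 34 high, loose on top of the unit behind the airflow track; origin at the centre of its underside

How it is judged:
By the outcome, as a careful person would: the job done as asked, in the order asked, and still so for the second after the job is handed in, with the robot touching nothing.
It also fails if it takes over 70 s, if anything falls off the work surface, if the arm or the gripper's body presses on something with over 40 N, if the wrist force passes 120 N, or if a joint passes its speed limit or range.

## Working session

There is one attempt and no reset: what is moved stays moved. The work goes in short steps, Python scripts to look and compute and a tool call to move; the robot and the scene stay as the last step left them, time stands still between calls to the robot, and variables do not carry over. Pictures are saved under pics/ and viewed, at most 10 in all, crops included, and the job is handed in when it is done.

Besides the shell and the picture viewer there is one more tool, called after "Request:" as name(argument=value, ...), one argument or row to a line, values as JSON. jog_arm: Moves the arm, as the interface text tells. Its arguments: {"type":"object","properties":{"offset":{"type":"array"},"roll":{"type":"array"},"fingers":{"type":"array"},"newtons":{"type":"number"}},"required":["offset","roll","fingers"]}

```bash
mkdir -p pics; cat > h.py <<'E'
import numpy as np, cv2
from workcell import get_state, cams, manip
def snap(n,f):
    s=cams.snapshot(n); cv2.imwrite(f'pics/{f}.png',s['frame'][:,:,::-1]); np.save(f'pics/{f}.npy',s,allow_pickle=True); return s
def load(f): return np.load(f'pics/{f}.npy',allow_pickle=True).item()
def ray(s,uv,z):
    R=np.array(s['R']);t=np.array(s['t']); uv=np.atleast_2d(np.array(uv,float))
    d=np.c_[(uv[:,0]-s['cx'])/s['fx'],(uv[:,1]-s['cy'])/s['fy'],np.ones(len(uv))]@R
    c=-R.T@t
    return c+d*((z-c[2])/d[:,2])[:,None]
def proj(s,X):
    p=np.atleast_2d(X)@np.array(s['R']).T+np.array(s['t']); return np.c_[p[:,0]/p[:,2]*s['fx']+s['cx'],p[:,1]/p[:,2]*s['fy']+s['cy']]
E
python3 - <<'E'
from h import *
for n in('top','scene'):
    s=snap(n,n+'0'); print(n,s['fx'],s['cx'],s['cy'],-np.array(s['R']).T@s['t'],np.round(s['R'],3).tolist())
st=get_state(); print(st)
E
python3 -c "
import cv2,numpy as np
a=cv2.imread('pics/top0.png');cv2.imwrite('pics/top0b.png',cv2.resize(a,(800,600),interpolation=cv2.INTER_CUBIC))
a=cv2.imread('pics/scene0.png');cv2.imwrite('pics/scene0b.png',cv2.resize(a,(800,600),interpolation=cv2.INTER_CUBIC))"
```

```text
top 357.0103099317969 255.77341035109941 194.41584575588655 [ 441.42675113   22.44075222 1122.2920608 ] [[-0.019, -1.0, 0.005], [-0.997, 0.018, -0.077], [0.077, -0.006, -0.997]]
scene 479.5709696037373 251.35993170320148 191.17690476721856 [1142.55743405  -98.76993488  994.81787983] [[0.129, 0.992, 0.002], [0.807, -0.104, -0.581], [-0.576, 0.077, -0.814]]
{'time_s': 0.1, 'joints': array([ 1.23590686e+00,  8.78855791e-02,  1.37204096e+00, -3.34759269e-06,
        1.68361292e+00, -1.03122268e-01]), 'qvel': array([-1.46151330e-05,  4.49235532e-05, -3.95040114e-03,  1.88952920e-03,
        1.66472341e-04, -5.92109260e-04]), 'joint_efforts': array([ 2.40299691e-03, -3.41250658e+01, -3.03302944e+01,  7.20177381e-02,
        3.04009742e-02, -1.02795530e-04]), 'tool_pos': array([126.19369047, 534.83686648, 204.45031018]), 'eef_rot': array([-3.63196677e-01, -3.12010364e+00,  2.98572560e-03]), 'ft_force': array([ 0.47424022,  0.31260148, -0.34784441]), 'wrist_torque': array([-0.05826052,  0.02756532,  0.03286521]), 'grip_force': 0.0, 'opening': 1.001728664453219}
```

View pics/top0b.png

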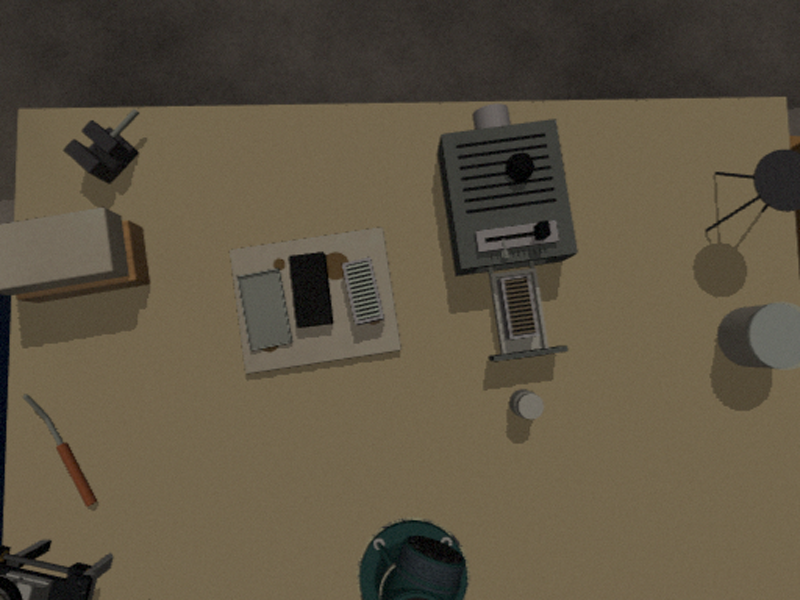

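View pics/scene0b.png

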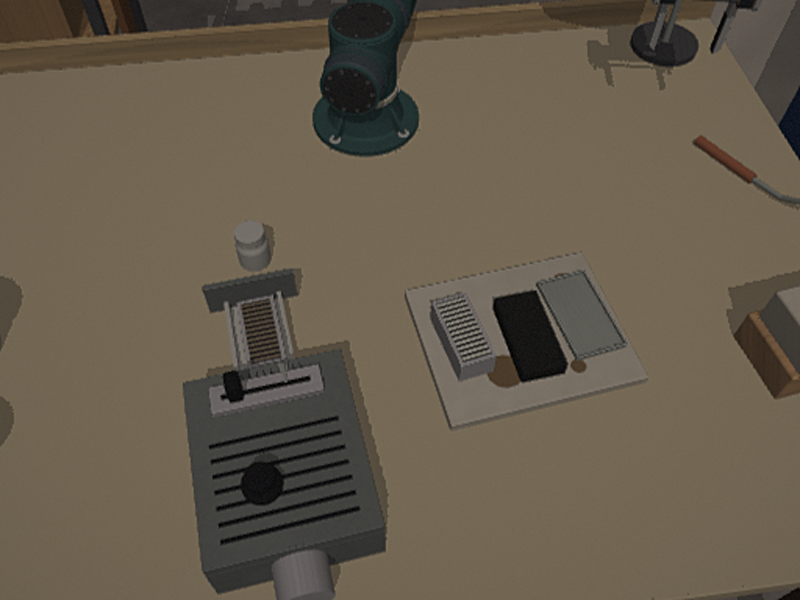

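The top view (scaled 1.56x) shows the board left of centre, with the tray at (265,310), charcoal at (311,289) and new filter at (363,291). The unit is on the right with the drawer open towards the robot: spent filter (519,306), drawer front (528,353), grip (542,231), clip about (508,254), loupe (519,167) and jar (527,404). Next I'll enlarge these for accurate corners.

```bash
python3 - <<'E'
from h import *
a=cv2.imread('pics/top0.png')
A=a[140:235,275:375]; B=a[140:245,145:260]
b=cv2.imread('pics/scene0.png'); C=b[165:270,115:215]; D=b[155:280,255:420]
def f(im,o,w,h):
    k=min(w/im.shape[1],h/im.shape[0]); r=cv2.resize(im,None,fx=k,fy=k,interpolation=cv2.INTER_CUBIC); r=cv2.convertScaleAbs(r,alpha=1.6)
    for u in range(0,im.shape[1],20): cv2.putText(r,str(o[0]+u),(int(u*k),8),0,.3,(0,255,255)); cv2.line(r,(int(u*k),8),(int(u*k),14),(0,255,255))
    for v in range(20,im.shape[0],20): cv2.putText(r,str(o[1]+v),(0,int(v*k)+3),0,.3,(0,255,255))
    c=np.zeros((h,w,3),np.uint8); c[:r.shape[0],:r.shape[1]]=r[:h,:w]; return c
cv2.imwrite('pics/comp.png',np.vstack([np.hstack([f(A,(275,140),400,300),f(B,(145,140),400,300)]),np.hstack([f(C,(115,165),400,300),f(D,(255,155),400,300)])]))
E
```

```text
(no output)
```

View pics/comp.png

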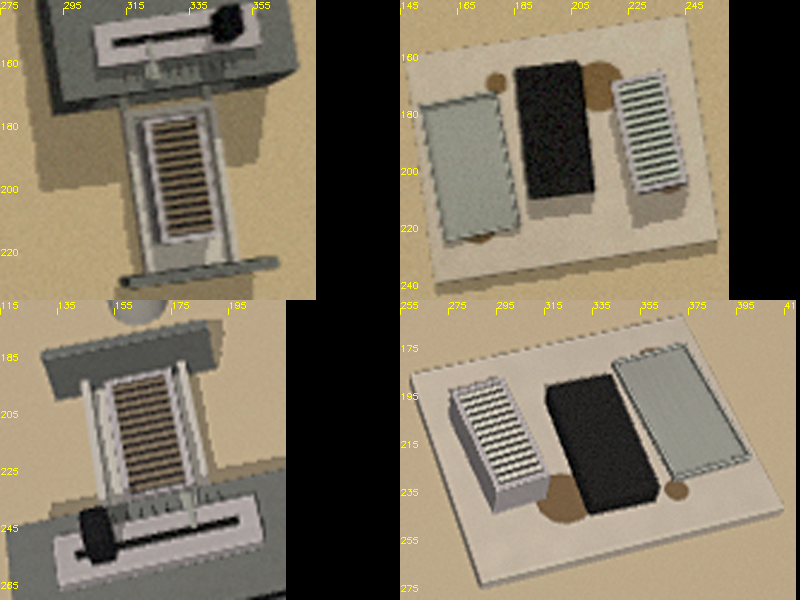

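The enlarged view gives clear corners for the spent and new filter tops, the tray rim, the drawer panel and the clip. I'll turn those picks into positions and check them against the given sizes.

```bash
python3 - <<'E'
from h import *
T=load('top0');S=load('scene0')
A=lambda p:np.array([275,140])+np.array(p,float)/3.158-.0
B=lambda p:np.array([145,140])+np.array(p,float)/2.857
C=lambda p:np.array([115,165])+(np.array(p,float)-[0,300])/2.857
D=lambda p:np.array([255,155])+(np.array(p,float)-[400,300])/2.4
Bc=lambda p:B(np.array(p,float)-[400,0])
def rep(n,s,uv,z):
    X=ray(s,uv,z)[:,:2]; 
    e=np.roll(X,-1,0)-X; print(n,'c',X.mean(0).round(1),'sides',np.linalg.norm(e,axis=1).round(0),'yaw of long',np.round([np.arctan2(*(X[0]-X[3])[::-1]),np.arctan2(*(X[1]-X[2])[::-1])],3))
rep('spent T',T,A([(143,120),(206,113),(216,236),(158,242)]),65)
rep('spent S',S,C([(183,490),(125,497),(107,382),(172,370)]),65)
rep('new T',T,Bc([(612,80),(662,72),(687,185),(637,193)]),66)
rep('new S',S,D([(548,469),(496,483),(449,389),(503,378)]),66)
rep('tray T',T,Bc([(420,107),(498,95),(521,230),(445,243)]),30)
rep('tray S',S,D([(750,460),(676,481),(612,362),(688,344)]),30)
rep('char T',T,Bc([(514,66),(579,62),(595,190),(529,199)]),50)
for n,s,uv,z in [('panel top outer T',T,A([(120,284),(278,266)]),76),('panel top S',S,C([(45,353),(207,322)]),76),('clip T',T,A([(151,66)]),109),('clip S',S,C([(190,505)]),109),('grip T',T,A([(227,20)]),154),('grip S',S,C([(94,515)]),154),('unit front T',T,A([(50,113),(298,70)]),100)]:
    X=ray(s,uv,z)[:,:2]; print(n,X.round(1).tolist(), np.round(np.arctan2(-(X[0]-X[-1])[0],(X[0]-X[-1])[1]),3))
E
```

```text
spent T c [ 513.2 -211.2] sides [ 60. 116.  55. 116.] yaw of long [0.089 0.044]
spent S c [ 516.8 -213. ] sides [ 45. 114.  54. 118.] yaw of long [0.035 0.113]
new T c [548.1  85.1] sides [ 53. 121.  52. 121.] yaw of long [0.205 0.201]
new S c [547.5  85.7] sides [ 52. 115.  56. 112.] yaw of long [0.202 0.232]
tray T c [516.4 279. ] sides [ 85. 148.  82. 149.] yaw of long [0.183 0.165]
tray S c [525.5 280.7] sides [ 80. 152.  87. 150.] yaw of long [0.138 0.18 ]
char T c [555.1 186.5] sides [ 69. 137.  70. 142.] yaw of long [0.107 0.114]
panel top outer T [[414.8, -149.1], [428.7, -296.1]] 0.094
panel top S [[433.6, -293.4], [418.1, -157.9]] -3.028
clip T [[612.3, -178.0]] -0.0
clip S [[614.7, -177.4]] -0.0
grip T [[644.0, -236.8]] -0.0
grip S [[641.0, -240.6]] -0.0
unit front T [[572.1, -86.1], [607.6, -314.6]] 0.154
```

Request:
jog_arm(
  offset=[
    [0.043, -0.038, 0.01],
    [0.043, -0.038, 0.01],
    [0.043, -0.038, 0.01],
    [0.043, -0.038, 0.01],
    [0.043, -0.038, 0.01],
    [0.043, -0.038, 0.01],
    [0.043, -0.038, 0.01],
    [0.043, -0.038, 0.01],
  ],
  roll=[2.9, 2.9, 2.9, 2.9, 2.9, 2.9, 2.9, 2.9],
  fingers=[0, 0, 0, 0, 0, 0, 0, 0],
  newtons=20,
)

```text
time_s: 1.1
tool_pos: [471.4, 229.8, 285.3]
eef_rot: [0.274, -3.129, -0.0]
ft_force: [0.6, 0.9, 0.4]
opening: 1.0
grip_force: 0.0
```

```bash
cat >> h.py <<'E'
from scipy.spatial.transform import Rotation as Ro
def wsnap(f):
    st=get_state(); s=cams.snapshot('wrist'); M=np.array(s['mount']); Rt=Ro.from_rotvec(st['eef_rot']).as_matrix()
    Rwc=Rt@M[:3,:3]; c=Rt@M[:3,3]+st['tool_pos']; s['R']=Rwc.T; s['t']=-Rwc.T@c; s['tcp']=st['tool_pos']
    x=Rt[:,0]; s['yaw']=np.arctan2(x[1],x[0])
    cv2.imwrite(f'pics/{f}.png',s['frame'][:,:,::-1]); np.save(f'pics/{f}.npy',s,allow_pickle=True)
    print('tcp',st['tool_pos'].round(1),'yaw',round(s['yaw'],3),'cam',c.round(1),'fwd',Rwc[:,2].round(2),'fx',s['fx'],'t',st['time_s']); return s
E
python3 - <<'E'
from h import *
s=wsnap('w1')
for p in [(0,0),(512,0),(512,384),(0,384)]: print(ray(s,p,40).round(0))
E
```

```text
tcp [471.4 229.8 285.3] yaw -2.967 cam [400.9 218.4 464.5] fwd [ 0.25  0.04 -0.97] fx 281.78368329168677 t 1.1
[[ 307. -138.   40.]]
[[189. 529.  40.]]
[[788. 782.  40.]]
[[ 958. -167.   40.]]
```

View pics/w1.png

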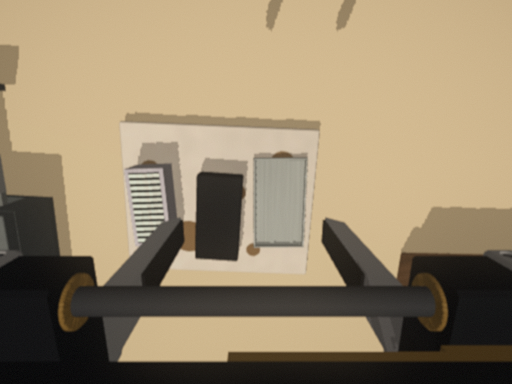

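The wrist view shows the tray corners at (253,157), (306,158), (304,246) and (254,246), almost aligned with the gripper. The new filter's top edge runs from (126,169) to (165,166). Next I'll move over the drawer.

Request:
jog_arm(
  offset=[
    [0.0, -0.055, 0.0],
    [0.0, -0.055, 0.0],
    [0.0, -0.055, 0.0],
    [0.0, -0.055, 0.0],
    [0.0, -0.055, 0.0],
    [0.0, -0.055, 0.0],
    [0.0, -0.055, 0.0],
    [0.0, -0.055, 0.0],
  ],
  roll=[-0.5, -0.5, -0.5, -0.5, -0.5, 0, 0, 0],
  fingers=[0, 0, 0, 0, 0, 0, 0, 0],
)

```text
time_s: 2.15
tool_pos: [470.0, -210.1, 285.0]
eef_rot: [0.203, -3.135, -0.001]
ft_force: [1.4, 0.3, -0.5]
opening: 1.005
grip_force: 0.0
```

```bash
python3 - <<'E'
from h import *
s=wsnap('w2')
w=load('w1')
X=ray(w,[(253,157),(306,157.5),(304,246),(254,246)],30)[:,:2]
print('tray',X.round(1).tolist(),X.mean(0),np.linalg.norm(np.roll(X,-1,0)-X,axis=1).round(0),np.arctan2(*(X[3]-X[0])[::-1]),np.arctan2(*(X[2]-X[1])[::-1]))
cv2.imwrite('pics/w2b.png',cv2.resize(s['frame'][:,:,::-1],(800,600),interpolation=cv2.INTER_CUBIC))
E
```

```text
tcp [ 470.  -210.1  285. ] yaw -3.012 cam [ 398.9 -218.4  464.1] fwd [ 0.25  0.03 -0.97] fx 281.78368329168677 t 2.15
tray [[454.2, 228.1], [440.7, 308.7], [585.8, 338.1], [600.4, 255.8]] [520.25655553 282.67702709] [ 82. 148.  84. 149.] 0.18683985266229683 0.19983257192678366
```

View pics/w2b.png

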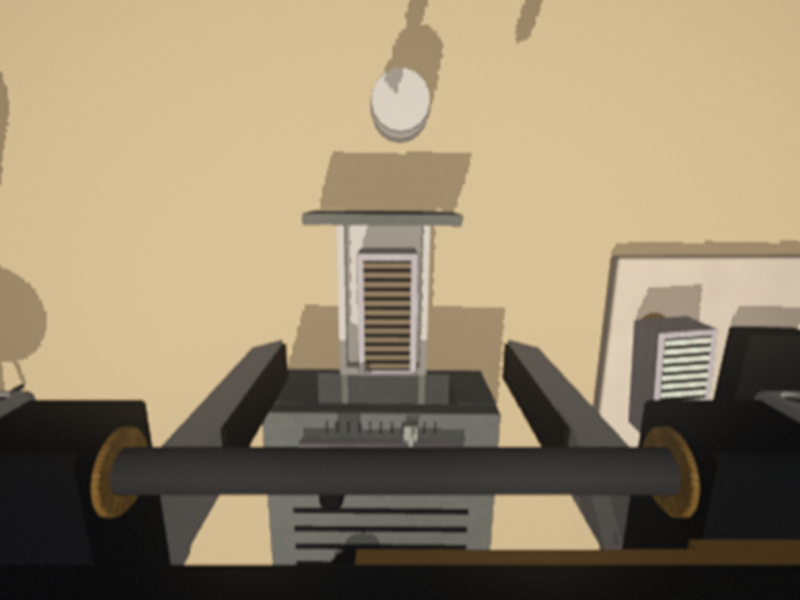

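The drawer is square to the gripper in this view. In 800-px coordinates the panel's top edge runs (303,212) to (462,213), the spent filter top is (360,254), (417,252), (417,372), (362,370), the unit's top front edge runs (266,412) to (497,414), and the clip is at (410,430).

```bash
python3 - <<'E'
from h import *
w=load('w2'); k=1/1.5625
def r(n,uv,z,w=w):
    X=ray(w,np.array(uv)*k,z)[:,:2]; print(n,X.round(1).tolist(),'mean',X.mean(0).round(1),'len',np.linalg.norm(np.roll(X,-1,0)-X,axis=1).round(1)); return X
X=r('spent',[(359,252),(417,251),(417,372),(361,371)],65); print(np.arctan2(*(X[3]-X[0])[::-1]),np.arctan2(*(X[2]-X[1])[::-1]))
for n,uv,z in [('panel',[(303,212),(462,212)],76),('unitfront',[(266,412),(497,413)],100)]:
    X=r(n,uv,z); d=X[1]-X[0]; print('yaw',np.arctan2(-d[0],d[1]))
r('clip',[(410,430)],109)
r('jar top',[(400,98)],75)
X=r('bay walls',[(339,225),(345,225),(425,225),(431,225)],36)
E
```

```text
spent [[458.7, -243.5], [450.9, -191.3], [568.2, -174.5], [574.2, -228.8]] mean [ 513.  -209.5] len [ 52.8 118.5  54.7 116.5]
0.1263028135000091 0.1424035898307147
panel [[428.8, -294.6], [411.0, -158.2]] mean [ 419.9 -226.4] len [137.5 137.5]
yaw 0.12970107967628533
unitfront [[610.2, -309.4], [583.8, -100.2]] mean [ 597.  -204.8] len [210.9 210.9]
yaw 0.1253188981030027
clip [[606.0, -177.6]] mean [ 606.  -177.6] len [0.]
jar top [[327.6, -223.5]] mean [ 327.6 -223.5] len [0.]
bay walls [[439.6, -267.2], [438.9, -261.5], [428.9, -185.2], [428.2, -179.5]] mean [ 433.9 -223.4] len [ 5.8 76.9  5.8 88.4]
```

Request:
jog_arm(
  offset=[
    [0.022, 0.0, -0.05],
    [0.021, 0.0, -0.05],
    [0.0, 0.0, -0.05],
    [0.0, 0.0, -0.04],
    [0.0, 0.0, -0.034],
    [0, 0, -0.014],
    [0, 0, -0.004],
    [0, 0, 0],
  ],
  roll=[0, 0, 0, 0, 0, 0, 0, 0],
  fingers=[0, 0, 0, 0, 0, 0, 0, 0],
)

```text
time_s: 3.2
tool_pos: [514.2, -209.0, 44.8]
eef_rot: [-0.203, 3.133, -0.002]
ft_force: [-0.2, 0.2, 0.4]
opening: 1.0
grip_force: 0.0
```

Request:
jog_arm(
  offset=[
    [0, 0, 0],
    [0, 0, 0],
    [0, 0, 0],
    [0, 0, 0],
    [0, 0, 0],
    [0, 0, 0],
  ],
  roll=[0, 0, 0, 0, 0, 0],
  fingers=[0.3, 0.4, 0.6, 0.7, 0.7, 0.7],
  newtons=20,
)

```text
time_s: 3.95
tool_pos: [513.6, -209.2, 43.9]
eef_rot: [-0.203, 3.134, -0.001]
ft_force: [-0.1, -1.4, 1.7]
opening: 0.597
grip_force: 20.0
```

Request:
jog_arm(
  offset=[
    [0, 0, 0.02],
    [0, 0, 0.045],
    [0, 0.01, 0.045],
    [0, 0.04, 0.0],
    [0, 0.055, 0],
    [0, 0.055, 0],
    [0, 0.055, 0],
    [0, 0.055, 0],
  ],
  roll=[0, 0, 0, 0, 0, 0, 0, 0],
  fingers=[0.7, 0.7, 0.7, 0.7, 0.7, 0.7, 0.7, 0.7],
)

```text
time_s: 4.95
tool_pos: [512.4, 63.3, 152.7]
eef_rot: [0.203, -3.133, -0.001]
ft_force: [1.2, -0.2, -1.2]
opening: 0.597
grip_force: 20.0
```

Request:
jog_arm(
  offset=[
    [0.001, 0.055, 0],
    [0.001, 0.055, 0],
    [0.001, 0.055, 0],
    [0.002, 0.035, 0],
    [0.0, 0.015, 0],
    [0, 0, 0],
    [0, 0, -0.03],
    [0, 0, -0.03],
  ],
  roll=[0.6, 0.6, 0.6, 0.6, 0.6, 0, 0, 0],
  fingers=[0.7, 0.7, 0.7, 0.7, 0.7, 0.7, 0.7, 0.7],
)

```text
time_s: 5.95
tool_pos: [518.9, 274.5, 93.4]
eef_rot: [-0.282, 3.128, -0.001]
ft_force: [0.5, 1.2, -2.1]
opening: 0.593
grip_force: 20.0
```

```bash
python3 - <<'E'
from h import *
s=wsnap('w3'); t=snap('top','top1'); c=snap('scene','scene1')
st=get_state(); print(st['opening'],st['grip_force'],st['ft_force'])
a=t['frame'][120:250,130:270,::-1]; b=c['frame'][130:290,240:440,::-1]
k=cv2.resize(a,(400,371),interpolation=2); l=cv2.resize(b,(400,320),interpolation=2)
o=np.zeros((371,800,3),np.uint8); o[:,:400]=k; o[:320,400:]=l; cv2.imwrite('pics/c1.png',cv2.convertScaleAbs(o,alpha=1.5))
E
```

```text
tcp [518.9 274.5  93.4] yaw -2.962 cam [448.2 262.8 272.4] fwd [ 0.25  0.04 -0.97] fx 281.78368329168677 t 5.95
0.5941312712345722 19.99915838241577 [-0.90076663 -0.24772846 -1.401537  ]
```

View pics/c1.png

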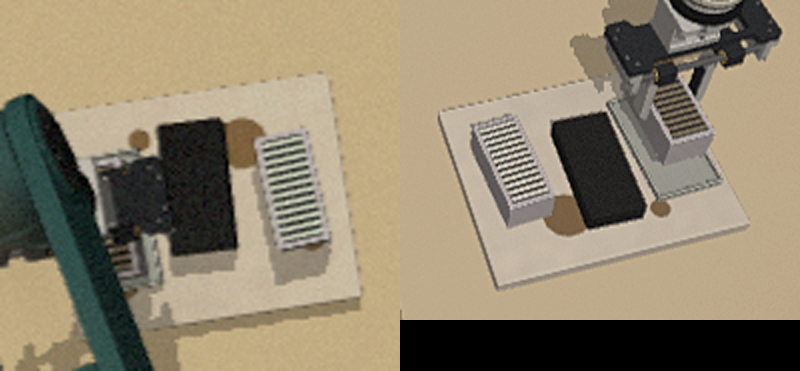

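The filter is held squarely above the tray, so I'll shift +6.5 mm in y, lower it and release.

Request:
jog_arm(
  offset=[
    [0.001, 0.0065, 0],
    [0, 0, -0.02],
    [0, 0, -0.015],
    [0, 0, -0.006],
    [0, 0, -0.003],
    [0, 0, 0],
  ],
  roll=[0, 0, 0, 0, 0, 0],
  fingers=[0.7, 0.7, 0.7, 0.7, 0.7, 0.7],
)

```text
time_s: 6.85
tool_pos: [519.6, 282.9, 49.8]
eef_rot: [-0.285, 3.128, 0.0]
ft_force: [0.7, -0.2, -1.0]
opening: 0.596
grip_force: 20.0
```

Request:
jog_arm(
  offset=[
    [0, -0.001, -0.001],
    [0, 0, -0.001],
    [0, 0, 0],
    [0, 0, 0],
    [0, 0, 0.03],
    [0, 0, 0.05],
    [0, -0.03, 0.04],
    [0.01, -0.055, 0],
  ],
  roll=[0, 0, 0, 0, 0, 0, 0, 0],
  fingers=[0.7, 0.7, 0.2, 0.2, 0.2, 0.1, 0.1, 0.0],
)

```text
time_s: 7.85
tool_pos: [531.6, 198.1, 173.1]
eef_rot: [-0.29, 3.118, 0.003]
ft_force: [1.5, -0.9, 0.1]
opening: 0.97
grip_force: 0.0
```

Request:
jog_arm(
  offset=[
    [0.006, -0.055, 0],
    [0.006, -0.045, 0],
    [0.004, -0.01, 0],
    [0, 0, 0],
    [0, 0, 0],
  ],
  roll=[0.5, 0.5, 0.5, 0, 0],
  fingers=[0, 0, 0, 0, 0],
)

```text
time_s: 8.48
tool_pos: [545.2, 88.2, 167.5]
eef_rot: [0.329, -3.124, -0.001]
ft_force: [0.2, -0.1, 0.0]
opening: 1.0
grip_force: 0.0
```

```bash
python3 - <<'E'
from h import *
s=wsnap('w4'); c=snap('scene','scene2')
b=c['frame'][130:290,240:440,::-1]
o=np.zeros((384,800,3),np.uint8); o[:320,400:]=cv2.resize(b,(400,320),interpolation=2); o[:300,:400]=cv2.resize(s['frame'][:,:,::-1],(400,300)); cv2.imwrite('pics/c2.png',cv2.convertScaleAbs(o,alpha=1.4))
E
```

```text
tcp [545.2  88.2 167.5] yaw -2.932 cam [475.1  74.2 346.6] fwd [ 0.24  0.05 -0.97] fx 281.78368329168677 t 8.475
```

View pics/c2.png

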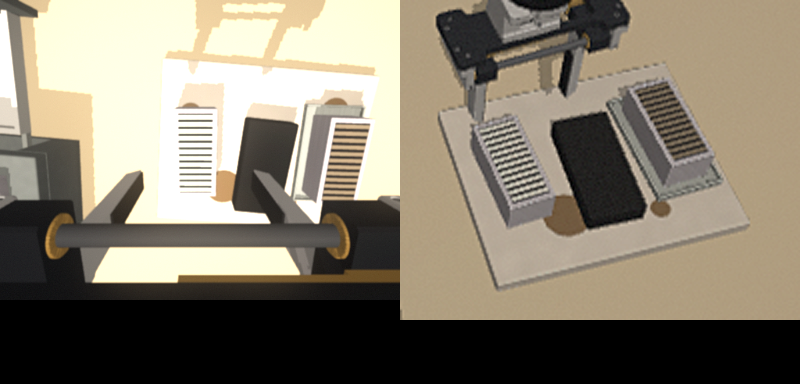

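The spent filter lies in the tray. The new filter is squarely between the fingers, so I'll grasp it.

Request:
jog_arm(
  offset=[
    [0.003, -0.0025, -0.04],
    [0, 0, -0.04],
    [0, 0, -0.03],
    [0, 0, -0.012],
    [0, 0, -0.001],
    [0, 0, 0],
  ],
  roll=[0, 0, 0, 0, 0, 0],
  fingers=[0, 0, 0, 0, 0, 0],
)

```text
time_s: 9.32
tool_pos: [549.5, 84.7, 46.1]
eef_rot: [-0.327, 3.122, -0.0]
ft_force: [0.3, -0.6, -0.1]
opening: 1.003
grip_force: 0.0
```

Request:
jog_arm(
  offset=[
    [0, 0, 0],
    [0, 0, 0],
    [0, 0, 0],
    [0, 0, 0],
    [0, 0, 0],
    [0, 0, 0],
  ],
  roll=[0, 0, 0, 0, 0, 0],
  fingers=[0.3, 0.4, 0.6, 0.7, 0.7, 0.7],
)

```text
time_s: 10.07
tool_pos: [548.4, 84.5, 44.6]
eef_rot: [-0.326, 3.125, 0.001]
ft_force: [0.4, 0.5, 0.6]
opening: 0.595
grip_force: 20.0
```

```bash
python3 - <<'E'
from h import *
w=load('w4')
for n,p in [('new',[(178,107),(216,107),(215,194),(180,195)]),]:
    X=ray(w,np.array(p)*1.28,66)[:,:2]; print(n,X.mean(0).round(1),np.linalg.norm(np.roll(X,-1,0)-X,axis=1).round(0),np.arctan2(*(X[3]-X[0])[::-1]),np.arctan2(*(X[2]-X[1])[::-1]))
st=get_state(); print(st['tool_pos'],Ro.from_rotvec(st['eef_rot']).as_matrix()[:,0])
E
```

```text
new [548.7  89.7] [ 48. 118.  49. 120.] 0.21128907442685635 0.21953758561935216
[548.38246259  84.50550731  44.63339362] [-9.78443169e-01 -2.06516216e-01 -1.29259766e-04]
```

Request:
jog_arm(
  offset=[
    [0, 0, 0.02],
    [0, 0, 0.045],
    [-0.005, -0.015, 0.045],
    [-0.01, -0.045, 0.0],
    [-0.01, -0.055, 0],
    [-0.01, -0.055, 0],
    [-0.0075, -0.055, 0],
    [0, -0.045, 0],
  ],
  roll=[0, 0, -0.6, -1, -1, -1, -1, 0],
  fingers=[0.7, 0.7, 0.7, 0.7, 0.7, 0.7, 0.7, 0.7],
)

```text
time_s: 11.08
tool_pos: [504.8, -187.8, 154.1]
eef_rot: [0.198, -3.135, 0.0]
ft_force: [0.6, -0.2, -1.8]
opening: 0.597
grip_force: 20.0
```

Request:
jog_arm(
  offset=[
    [0, -0.025, 0],
    [0, -0.005, 0],
    [0, 0, 0],
    [0, 0, 0],
  ],
  roll=[0, 0, 0, 0],
  fingers=[0.7, 0.7, 0.7, 0.7],
)

```text
time_s: 11.58
tool_pos: [505.9, -214.5, 154.4]
eef_rot: [0.203, -3.135, -0.001]
ft_force: [-0.4, -0.5, -0.2]
opening: 0.594
grip_force: 20.0
```

```bash
python3 - <<'E'
from h import *
s=wsnap('w5'); c=snap('scene','scene3')
b=c['frame'][150:280,100:230,::-1]
o=np.zeros((400,933,3),np.uint8); o[:,533:]=cv2.resize(b,(400,400),interpolation=2); o[:,:533]=cv2.resize(s['frame'][:,:,::-1],(533,400)); cv2.imwrite('pics/c3.png',cv2.resize(cv2.convertScaleAbs(o,alpha=1.2),(800,343)))
E
```

```text
tcp [ 505.9 -214.5  154.4] yaw -3.012 cam [ 434.9 -222.7  333.5] fwd [ 0.25  0.03 -0.97] fx 281.78368329168677 t 11.575
```

View pics/c3.png

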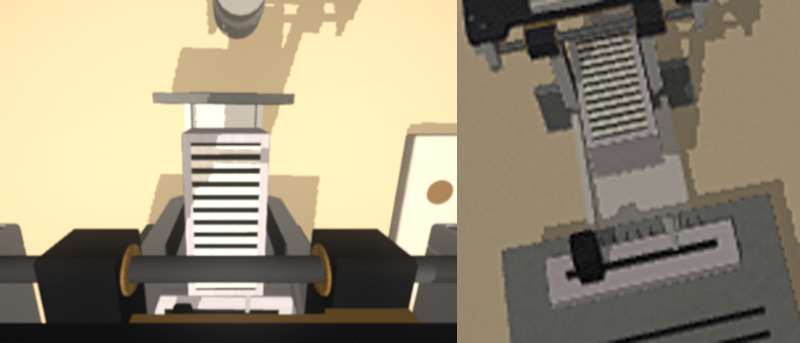

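The filter is centred over the bay: in the composite its midline is at column 225 and the panel's at 223.5. Lowering it now.

Request:
jog_arm(
  offset=[
    [0, 0, -0.03],
    [0, 0, -0.035],
    [0, 0, -0.025],
    [0, 0, -0.012],
    [0, 0, -0.006],
    [0, 0, -0.002],
    [0, 0, 0],
    [0, 0, 0],
  ],
  roll=[0, 0, 0, 0, 0, 0, 0, 0],
  fingers=[0.7, 0.7, 0.7, 0.7, 0.7, 0.7, 0.7, 0.7],
)

```text
time_s: 12.68
tool_pos: [506.4, -216.0, 45.4]
eef_rot: [-0.2, 3.134, -0.001]
ft_force: [0.1, -0.0, -0.9]
opening: 0.599
grip_force: 20.0
```

Request:
jog_arm(
  offset=[
    [0, 0, -0.001],
    [0, 0, -0.0005],
    [0, 0, 0],
    [0, 0, 0],
    [0, 0, 0],
    [0, 0, 0.03],
    [0, 0, 0.05],
    [-0.03, 0, 0.02],
  ],
  roll=[0, 0, 0, 0, 0, 0, 0, 0],
  fingers=[0.7, 0.7, 0.2, 0.2, 0.2, 0.2, 0.2, 0.5],
)

```text
time_s: 13.68
tool_pos: [477.9, -216.5, 146.4]
eef_rot: [-0.202, 3.13, -0.005]
ft_force: [-1.0, 0.5, -0.9]
opening: 0.732
grip_force: 0.0
```

Request:
jog_arm(
  offset=[
    [-0.045, -0.007, 0],
    [-0.036, -0.006, 0],
    [0, 0, 0],
    [0, 0, 0],
    [0, 0, 0],
    [0, 0, 0],
  ],
  roll=[0, 0, 0, 0, 0, 0],
  fingers=[1, 1, 1, 1, 1, 1],
)

```text
time_s: 14.42
tool_pos: [395.5, -228.5, 142.8]
eef_rot: [0.202, -3.135, -0.001]
ft_force: [-0.5, 0.7, 0.2]
opening: 0.089
grip_force: 0.0
```

```bash
python3 - <<'E'
from h import *
s=wsnap('w6'); c=snap('scene','scene4')
b=c['frame'][130:280,90:240,::-1]
o=np.zeros((400,933,3),np.uint8); o[:,533:]=cv2.resize(b,(400,400),interpolation=2); o[:,:533]=cv2.resize(s['frame'][:,:,::-1],(533,400)); cv2.imwrite('pics/c4.png',cv2.resize(cv2.convertScaleAbs(o,alpha=1.2),(800,343)))
E
```

```text
tcp [ 395.5 -228.5  142.8] yaw -3.013 cam [ 324.4 -236.7  321.9] fwd [ 0.25  0.03 -0.97] fx 281.78368329168677 t 14.425
```

View pics/c4.png

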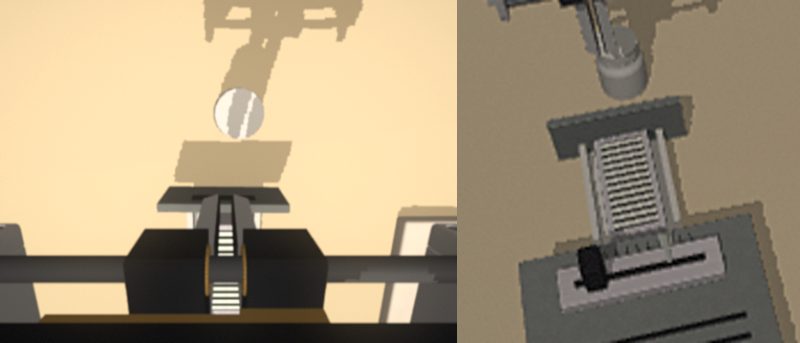

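The new filter lies within the bay. Before going down I'll check the clearance from the fingers to the panel face.

```bash
python3 - <<'E'
from h import *
w=load('w6'); X=ray(w,np.array([(166,187),(282,188)])/.8925,76); print(X.round(1).tolist(), X.mean(0))
X=ray(w,np.array([(239,112)])/.8925,75); print('jar',X)
print(proj(w,w['tcp'])*.8925)
E
```

```text
[[410.5, -287.1, 76.0], [396.2, -169.0, 76.0]] [ 403.35649924 -228.05849682   76.        ]
jar [[ 326.84443492 -223.4745688    75.        ]]
[[224.1900869 204.6916974]]
```

The edge I picked is the panel's lower one, because its outer face is in view. The face is therefore near x 421, leaving about 18 mm clear of the fingers. I'll lower them and start pushing gently.

Request:
jog_arm(
  offset=[
    [0, 0, -0.035],
    [0, 0, -0.035],
    [0, 0, -0.009],
    [0, 0, 0],
    [0.004, 0.0005, 0],
    [0.004, 0.0005, 0],
    [0.006, 0.0008, 0],
    [0.008, 0.001, 0],
  ],
  roll=[0, 0, 0, 0, 0, 0, 0, 0],
  fingers=[1, 1, 1, 1, 1, 1, 1, 1],
)

```text
time_s: 15.52
tool_pos: [417.1, -226.1, 64.4]
eef_rot: [0.2, -3.135, 0.001]
ft_force: [-1.4, 0.1, 0.9]
opening: 0.008
grip_force: 0.8
```

Request:
jog_arm(
  offset=[
    [0.01, 0.0013, 0],
    [0.012, 0.0015, 0],
    [0.012, 0.0016, 0],
    [0.012, 0.0015, 0],
    [0.012, 0.0016, 0],
    [0.012, 0.0015, 0],
    [0.012, 0.0016, 0],
    [0.012, 0.0015, 0],
  ],
  roll=[0, 0, 0, 0, 0, 0, 0, 0],
  fingers=[1, 1, 1, 1, 1, 1, 1, 1],
)

```text
time_s: 16.52
tool_pos: [511.5, -213.7, 63.8]
eef_rot: [0.2, -3.135, -0.0]
ft_force: [-2.1, -1.9, 0.7]
opening: 0.005
grip_force: 0.9
```

Request:
jog_arm(
  offset=[
    [0.01, 0.0013, 0],
    [0.01, 0.0013, 0],
    [0.01, 0.0013, 0],
    [0.008, 0.001, 0],
    [0.006, 0.0008, 0],
    [0.004, 0.0005, 0],
    [0.002, 0.0003, 0],
    [0, 0, 0],
  ],
  roll=[0, 0, 0, 0, 0, 0, 0, 0],
  fingers=[1, 1, 1, 1, 1, 1, 1, 1],
)

```text
time_s: 17.52
tool_pos: [561.3, -207.0, 64.1]
eef_rot: [-0.201, 3.134, 0.001]
ft_force: [-0.4, 0.4, -0.5]
opening: 0.001
grip_force: 0.0
```

```bash
python3 - <<'E'
from h import *
s=wsnap('w7'); c=snap('scene','scene5')
b=c['frame'][150:280,100:230,::-1]
o=np.zeros((400,933,3),np.uint8); o[:,533:]=cv2.resize(b,(400,400),interpolation=2); o[:,:533]=cv2.resize(s['frame'][:,:,::-1],(533,400)); cv2.imwrite('pics/c5.png',cv2.resize(cv2.convertScaleAbs(o,alpha=1.2),(800,343)))
E
```

```text
tcp [ 561.3 -207.    64.1] yaw -3.014 cam [ 490.  -215.1  243.2] fwd [ 0.25  0.03 -0.97] fx 281.78368329168677 t 17.525
```

View pics/c5.png

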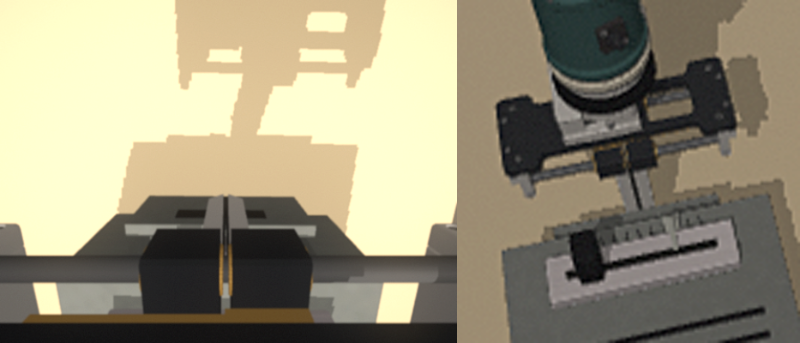

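The drawer is nearly in, with its panel still proud of the front. From here I'll push slowly and watch the force.

Request:
jog_arm(
  offset=[
    [0.002, 0.0003, 0],
    [0.002, 0.0003, 0],
    [0.002, 0.0002, 0],
    [0.002, 0.0003, 0],
    [0.002, 0.0003, 0],
    [0.002, 0.0002, 0],
    [0.002, 0.0003, 0],
    [0.001, 0.0001, 0],
  ],
  roll=[0, 0, 0, 0, 0, 0, 0, 0],
  fingers=[1, 1, 1, 1, 1, 1, 1, 1],
)

```text
time_s: 18.62
tool_pos: [574.2, -205.6, 64.0]
eef_rot: [0.2, -3.131, -0.0]
ft_force: [-5.2, -0.2, 3.1]
opening: 0.004
grip_force: 2.9
```

Request:
jog_arm(
  offset=[
    [0.0015, 0.0002, 0],
    [0.0015, 0.0002, 0],
    [0.0015, 0.0002, 0],
    [0, 0, 0],
  ],
  roll=[0, 0, 0, 0],
  fingers=[1, 1, 1, 1],
)

```text
time_s: 19.12
tool_pos: [581.3, -204.4, 63.9]
eef_rot: [-0.201, 3.133, 0.001]
ft_force: [-0.2, 0.1, 0.5]
opening: 0.008
grip_force: 0.0
```

Request:
jog_arm(
  offset=[
    [0.001, 0.0001, 0],
    [0.001, 0.0001, 0],
    [0.001, 0.0001, 0],
    [0.001, 0.0001, 0],
    [0, 0, 0],
    [0, 0, 0],
  ],
  roll=[0, 0, 0, 0, 0, 0],
  fingers=[1, 1, 1, 1, 1, 1],
)

```text
time_s: 19.88
tool_pos: [584.3, -204.3, 64.0]
eef_rot: [0.201, -3.135, -0.0]
ft_force: [-0.2, 0.1, -0.1]
opening: 0.004
grip_force: 0.0
```

Request:
jog_arm(
  offset=[
    [0.001, 0.0001, 0],
    [0.001, 0.0001, 0],
    [0.001, 0.0001, 0],
    [0.001, 0.0001, 0],
    [0, 0, 0],
    [0, 0, 0],
  ],
  roll=[0, 0, 0, 0, 0, 0],
  fingers=[1, 1, 1, 1, 1, 1],
)

```text
time_s: 20.62
tool_pos: [586.5, -204.1, 64.1]
eef_rot: [0.2, -3.131, -0.001]
ft_force: [-7.2, -0.4, 3.8]
opening: 0.005
grip_force: 3.1
```

The fingers now meet a firm stop at the expected home position, with the detent behind. I'll press a little more, then back off and up to look at the unit.

Request:
jog_arm(
  offset=[
    [0.001, 0.0001, 0],
    [0, 0, 0],
    [-0.015, -0.002, 0],
    [-0.04, -0.003, 0.02],
    [-0.045, -0.003, 0.04],
    [-0.045, -0.003, 0.04],
    [-0.035, 0, 0.05],
    [0, 0, 0.05],
  ],
  roll=[0, 0, 0, 0, 0, 0, 0, 0],
  fingers=[1, 1, 1, 0.8, 0.8, 0.8, 0.8, 0.8],
)

```text
time_s: 21.62
tool_pos: [407.3, -214.6, 265.8]
eef_rot: [-0.198, 3.133, -0.002]
ft_force: [0.2, 0.0, -0.7]
opening: 0.2
grip_force: 0.0
```

Request:
jog_arm(
  offset=[
    [0, 0, 0],
    [0, 0, 0],
  ],
  roll=[0, 0],
  fingers=[0.6, 0.6],
)

```text
time_s: 21.88
tool_pos: [409.2, -214.7, 263.4]
eef_rot: [-0.201, 3.135, 0.0]
ft_force: [0.7, 1.2, -0.3]
opening: 0.37
grip_force: 0.0
```

```bash
python3 - <<'E'
from h import *
s=wsnap('w8')
print('panel home edge / front corners proj',proj(s,[[596,-204.5,76],[596,-204.5,100]]).round(1))
o=np.array([596,-204.5]);ex=np.array([np.cos(.128),np.sin(.128)]);ey=np.array([-ex[1],ex[0]])
P=lambda x,y,z:np.r_[o+x*ex+y*ey,z]
for n,p in [('clip',P(16,24,109)),('grip',P(45,-40,154)),('track FL',P(25,-75,114)),('track BR',P(65,75,114))]: print(n,proj(s,p).round(1))
g=cv2.cvtColor(s['frame'],cv2.COLOR_RGB2GRAY); c=proj(s,P(40,0,114))[0].astype(int); print(c)
for v in range(c[1]-40,c[1]+40,5): print(v,' '.join('%3d'%x for x in g[v,c[0]-90:c[0]+90:4]))
E
```

```text
tcp [ 409.2 -214.7  263.4] yaw -3.014 cam [ 338.  -222.7  442.4] fwd [ 0.25  0.03 -0.97] fx 281.78368329168677 t 21.875
panel home edge / front corners proj [[242.8 299.5]
 [242.2 310. ]]
clip [[259.4 324.2]]
grip [[209.2 368.8]]
track FL [[187.7 332.3]]
track BR [[295.3 356.3]]
[242 341]
301  27  25  25  22  23  19  47  75  49  50  49  50  52  49  49  50  50  51  51  51  49  51  51  50  53  51  53  52  52  51  52  51  51  53  52  49  50  52  49  50  50  49  49  55  82
306  26  22  24  23  26  20  56  71  52  53  53  54  54  52  54  52  56  55  53  54  55  56  55  54  57  56  56  55  57  56  55  56  56  55  57  54  55  54  55  55  53  54  54  51  86
311  22  21  22  22  24  21  63  68  50  52  51  50  51  51  51  51  52  51  52  53  53  53  52  52  53  53  54  53  53  52  54  53  52  53  53  52  52  53  50  51  50  51  51  49  89
316  22  21  24  22  23  20  66  75  48  44  36  52  54  54  62  53  55  45  56  61  71  71  68  72  61  73  53  53  53  70  71  60  69  69  69  69  68  50  57  51  40  42  45  52  89
321  23  23  22  23  23  21  50  83  59  47  17  76  73  74  80  67  76  5
[... 1433 characters left out ...]
  36  35  36  35  35  36  36  36  36  37  36  38  38  35  36  38  39  37  37  38  40  38  39  39  37  39  36  38  38  37  35  37  37  37  38  37  34
366  11  11  14  15  10  13  14  15  12  13  13  14  14  17  16  14  15  17  13  15  17  14  17  15  15  17  18  17  17  16  19  15  17  17  18  18  17  15  15  15  17  15  16  12  14
371  11  13  13  11  14  16  12  11  14  12  15  13  14  11  14  16  16  14  17  12  13  13  17  14  13  19  15  18  17  17  16  18  16  17  15  19  15  14  16  15  16  14  13  17  16
376  12  13  14  12  12  16  12  12  15  12  12  10  12  15  15  14  11  13  14  11  14  13  14  17  14  15  16  14  16  15  14  20  18  17  16  16  15  14  16  14  16  16  13  16  15
```

The pixel rows show the clip at columns 256–264, its line at 260 on the track, and the grip at 208–219. I'll measure these sub-pixel.

```bash
cat >> h.py <<'E'
o=np.array([596,-204.5]);ex=np.array([np.cos(.129),np.sin(.129)]);ey=np.array([-ex[1],ex[0]])
U=lambda X:np.c_[(X[:,:2]-o)@ex,(X[:,:2]-o)@ey]
def rayx(s,uv,xu):
    a=ray(s,uv,0);b=ray(s,uv,100);ua=U(a);ub=U(b);t=(xu-ua[:,0])/(ub[:,0]-ua[:,0]);return np.c_[ua[:,1]+t*(ub[:,1]-ua[:,1]),100*t]
E
python3 - <<'E'
from h import *
s=load('w8'); g=cv2.cvtColor(s['frame'],cv2.COLOR_RGB2GRAY).astype(int)
for v in (322,326,330,333,336,339,342): print(v,'254+',g[v,250:270])
for v in (339,341,343): print(v,'200+',g[v,200:226])
print('track ends row339', g[339,196:206],g[339,286:302]); print('col 285 rows 328..352',g[328:352,282])
for n,uv in [('line',(259.8,337)),('line',(259.8,341))]: X=ray(s,uv,114); print(n,X.round(1),U(X).round(1))
X=ray(s,[(254.5,326),(265,326)],109); print('clip',X.round(1),U(X))
print('grip front',rayx(s,[(207,341),(219,341),(207,343),(219,343)],31))
X=ray(s,[(242,332.5),(242,351)],114);print('track front edge',U(X))
E
```

```text
322 254+ [ 75  78  78  76  69  72 111 153 164 165 152 124 111 121 135 113  83  76
  71  59]
326 254+ [ 74  74  73  73  75  86 122 154 161 151 131 118 126 151 145 104  76  73
  74  75]
330 254+ [ 71  71  71  72  72  74  82  92 101 131 154 150 119  94  86  76  72  69
  73  72]
333 254+ [137 137 138 137 136 136 135 134 133 140 155 153 139 133 131 133 133 130
 131 131]
336 254+ [180 181 180 180 180 181 182 182 179 169 162 159 162 176 184 182 182 184
 183 182]
339 254+ [180 179 181 181 180 179 179 180 177 168 161 158 163 177 181 184 183 182
 183 183]
342 254+ [145 145 146 147 145 144 146 143 146 151 159 156 147 148 151 153 151 150
 151 151]
339 200+ [ 73  71  82 124 164 156 105  55  37  34  35  35  37  39  37  38  37  50
  78 111 125 123 124 143 171 182]
341 200+ [ 72  74  97 136 139  96  35  11  10  14   9  12  12  13  11  14   9  12
  40  81 112 121 122 138 169 177]
343 200+ [73 71 67 66 51 27 12 11 10 14 13 12 13 14 18 14 16 16 18 31 48 51 51 59
 75 84]
track ends row339 [ 70  74  72  72  73  71  82 124 164 156] [184 185 183 184 184 183 186 184 165 125 105 102 104 104 105  99]
col 285 rows 328..352 [ 73  73  73  75  93 131 164 177 184 186 183 185 183 176 151  97  46  28
  38  81 138 176 178 145]
line [[ 625.2 -175.9  114. ]] [[32.7 24.6]]
line [[ 631.8 -175.   114. ]] [[39.3 24.6]]
clip [[ 612.5 -185.   109. ]
 [ 610.6 -170.5  109. ]] [[18.89686546 17.24958197]
 [18.89187876 31.86055255]]
grip front [[-47.126815   123.20384047]
 [-30.87821404 123.19594301]
 [-46.5688814  126.74337996]
 [-30.46629378 126.73540417]]
track front edge [[ 2.52988172e+01 -2.43175781e-02]
 [ 5.61322365e+01 -3.34483673e-01]]
```

Request:
jog_arm(
  offset=[
    [0.047, -0.005, -0.01],
    [0.047, -0.005, -0.01],
    [0.047, -0.005, -0.01],
    [0.047, -0.005, -0.01],
    [0.036, -0.004, -0.01],
    [0.012, 0, -0.01],
    [0, 0, 0],
    [0, 0, 0],
  ],
  roll=[0, 0, 0, 0, 0, 0, 0, 0],
  fingers=[0.5, 0.5, 0.5, 0.5, 0.5, 0.5, 0.5, 0.5],
)

```text
time_s: 22.92
tool_pos: [644.5, -238.8, 204.4]
eef_rot: [0.2, -3.135, -0.0]
ft_force: [0.4, 0.2, 0.3]
opening: 0.503
grip_force: 0.0
```

Request:
jog_arm(
  offset=[
    [0, 0, -0.03],
    [0, 0, -0.025],
    [0, 0, -0.015],
    [0, 0, -0.008],
    [0, 0, -0.002],
    [0, 0, 0],
    [0, 0, 0],
    [0, 0, 0],
  ],
  roll=[0, 0, 0, 0, 0, 0, 0, 0],
  fingers=[0.5, 0.5, 0.5, 0.5, 0.5, 0.5, 0.7, 0.9],
  newtons=8,
)

```text
time_s: 23.92
tool_pos: [645.7, -238.9, 124.6]
eef_rot: [-0.201, 3.134, -0.001]
ft_force: [0.0, 0.7, 0.9]
opening: 0.324
grip_force: 0.0
```

Request:
jog_arm(
  offset=[
    [0, 0, 0],
    [0, 0, 0],
    [0, 0, 0],
  ],
  roll=[0, 0, 0],
  fingers=[0.9, 0.9, 0.9],
)

```text
time_s: 24.3
tool_pos: [645.6, -239.2, 124.4]
eef_rot: [-0.2, 3.134, -0.001]
ft_force: [1.7, -1.9, 1.5]
opening: 0.215
grip_force: 8.0
```

The grip is held, with 20 mm between the pads. I'll slide it 66 mm along the track.

Request:
jog_arm(
  offset=[
    [-0.001, 0.008, 0],
    [-0.0015, 0.0115, 0],
    [-0.0015, 0.0115, 0],
    [-0.0015, 0.0115, 0],
    [-0.0015, 0.0115, 0],
    [-0.001, 0.008, 0],
    [-0.0005, 0.0035, 0],
    [0, 0, 0],
  ],
  roll=[0, 0, 0, 0, 0, 0, 0, 0],
  fingers=[0.9, 0.9, 0.9, 0.9, 0.9, 0.9, 0.9, 0.9],
)

```text
time_s: 25.3
tool_pos: [637.4, -172.3, 124.3]
eef_rot: [-0.202, 3.134, 0.002]
ft_force: [3.9, 2.5, 2.3]
opening: 0.215
grip_force: 8.0
```

Request:
jog_arm(
  offset=[
    [0, 0, 0],
    [0, 0, 0],
  ],
  roll=[0, 0],
  fingers=[0.9, 0.9],
)

```text
time_s: 25.55
tool_pos: [637.5, -172.4, 124.3]
eef_rot: [-0.201, 3.134, 0.003]
ft_force: [5.0, 1.8, 2.9]
opening: 0.215
grip_force: 8.0
```

Request:
jog_arm(
  offset=[
    [0, 0, 0],
    [0, 0, 0],
    [0, 0, 0],
    [0, 0, 0.03],
    [0, 0, 0.05],
    [-0.03, -0.005, 0.02],
    [-0.045, -0.007, 0.01],
    [-0.045, -0.007, 0.01],
  ],
  roll=[0, 0, 0, 0, 0, 0, 0, 0],
  fingers=[0.6, 0.5, 0.4, 0.3, 0.2, 0, 0, 0],
)

```text
time_s: 26.55
tool_pos: [515.3, -192.5, 244.3]
eef_rot: [0.201, -3.134, 0.0]
ft_force: [0.6, 0.4, -0.2]
opening: 0.99
grip_force: 0.0
```

Request:
jog_arm(
  offset=[
    [-0.045, -0.007, 0.01],
    [-0.045, -0.007, 0.01],
    [-0.04, -0.009, 0],
    [0, 0, 0],
    [0, 0, 0],
  ],
  roll=[0, 0, 0, 0, 0],
  fingers=[0, 0, 0, 0, 0],
)

```text
time_s: 27.18
tool_pos: [387.1, -215.2, 263.9]
eef_rot: [-0.2, 3.135, 0.001]
ft_force: [0.2, 0.3, -0.0]
opening: 1.0
grip_force: 0.0
```

```bash
python3 - <<'E'
from h import *
s=wsnap('w9'); T=snap('top','top9'); S=snap('scene','scene9'); g=cv2.cvtColor(s['frame'],cv2.COLOR_RGB2GRAY).astype(int)
P=lambda x,y,z:np.r_[o+x*ex+y*ey,z]
c=proj(s,P(18,25.5,109))[0].round().astype(int); print('clip exp',c, 'grip base exp',proj(s,P(31,25.5,118)),'panel',proj(s,P(0,0,100)))
for v in range(c[1]-10,min(c[1]+30,384),2): print(v,c[0]-18,g[v,c[0]-18:c[0]+18])
E
```

```text
tcp [ 387.1 -215.2  263.9] yaw -3.014 cam [ 315.9 -223.3  443. ] fwd [ 0.25  0.03 -0.97] fx 281.78368329168677 t 27.175
clip exp [259 338] grip base exp [[258.82492111 351.15081907]] panel [[240.79385451 323.16500295]]
328 241 [ 96 101 101 103 101  99  95  98 102 101  99 102 100  91  83  71  65  66
  65  67  65  66  70  69  68  66  62  63  66  68  69  71  68  65  70  90]
330 241 [ 90 101 102 102 101  90  77  91 101 101 102 102  90  65  56  57  58  57
  57  57  57  58  66  68  70  63  55  52  62  68  71  66  66  58  69  90]
332 241 [ 88  99  98 100  94  83  66  80  91  90  90  89  79  60  64  67  64  65
  61  61  59  59  64  68  70  66  53  50  63  67  69  69  65  57  63  81]
334 241 [ 67  75  78  75  74  61  50  61  68  68  68  68  62  79 120 135 130 121
 104  94  88  87  80  72  70  65  55  48  63  67  68  68  66  55  54  64]
336 241 [ 65  70  69  68  70  65  62  65  69  69  68  66  62  89 134 149 141 119
 102  99  97  94  84  72  70  67  61  60  64  66  68  67  66  59  62  65]
338 241 [ 67  67  68  66  66  68  67  67  69  63  65  64  70 101 136 145 127 106
  97  98 100  93  80  71 
[... 1194 characters left out ...]
1 48 50 50 49 50 50 49 51 52 50 49 49 48 49 49 49 50 51 50 50 50 50
 49 49 50 51 50 49 51 49 49 50 51 52]
358 241 [51 49 49 50 52 52 49 50 51 49 49 51 49 48 52 49 48 49 51 49 50 49 51 50
 49 50 50 48 49 50 51 50 51 49 48 51]
360 241 [45 45 46 43 45 46 46 45 46 45 45 43 43 45 43 43 46 47 44 44 47 45 46 44
 44 46 44 46 45 45 44 43 45 45 44 44]
362 241 [22 19 22 21 20 20 18 21 19 19 21 19 21 20 21 19 19 21 21 18 23 21 21 23
 20 20 20 20 17 23 22 21 21 21 20 20]
364 241 [16 14 17 16 16 16 15 12 17 16 14 16 16 11 14 13 15 19 14 16 13 17 16 14
 13 14 14 14 12 11 14 15 17 15 15 16]
366 241 [13 14 13 14 14 15 18 14 15 13 17 15 17 16 17 16 13 15 16 16 16 12 12 16
 16 13 13 16 16 13 12 16 15 14 15 14]
```

The rod hides the grip from here, so I'll move forward 45 mm and measure again with all three cameras.

Request:
jog_arm(
  offset=[
    [0.025, 0.01, 0],
    [0.025, 0.015, 0.0],
    [0, 0, 0],
    [0, 0, 0],
  ],
  roll=[0, 0, 0, 0],
  fingers=[0, 0, 0, 0],
)

```text
time_s: 27.82
tool_pos: [436.8, -190.3, 263.6]
eef_rot: [0.202, -3.134, -0.001]
ft_force: [-0.0, 0.1, 0.3]
opening: 1.0
grip_force: 0.0
```

```bash
python3 - <<'E'
from h import *
s=wsnap('w10'); g=cv2.cvtColor(s['frame'],cv2.COLOR_RGB2GRAY).astype(int)
P=lambda x,y,z:np.r_[o+x*ex+y*ey,z]
c=proj(s,P(18,25.5,109))[0].round().astype(int); print('clip',c,'grip',proj(s,P(31,25.5,118)))
for v in range(c[1]-6,c[1]+36,2): print(v,c[0]-18,*g[v,c[0]-18:c[0]+18])
for n in('top9','scene9'):
    q=load(n); h=cv2.cvtColor(q['frame'],cv2.COLOR_RGB2GRAY).astype(int); e=proj(q,[P(45,26,154),P(45,26,114),P(17,25.5,109)]).round(1); print(n,e.tolist()); a=e.mean(0).round().astype(int)
    for v in range(a[1]-14,a[1]+15): print(v,a[0]-14,*h[v,a[0]-14:a[0]+15])
E
```

```text
tcp [ 436.8 -190.3  263.6] yaw -3.013 cam [ 365.9 -198.4  442.8] fwd [ 0.25  0.03 -0.97] fx 281.78368329168677 t 27.825
clip [245 307] grip [[245.17591604 319.3009536 ]]
301 227 47 49 48 51 50 48 49 49 47 49 51 49 48 50 49 50 49 49 49 49 50 50 47 49 50 48 47 50 48 49 49 48 48 49 49 50
303 227 50 51 50 50 51 51 51 50 50 51 52 52 51 51 51 51 48 51 51 51 50 49 51 51 51 51 52 51 51 51 52 52 52 51 51 51
305 227 53 52 52 53 52 51 53 55 50 53 52 52 51 51 55 53 52 52 53 53 53 54 52 53 53 52 52 53 54 52 52 54 52 53 53 51
307 227 52 51 52 52 51 53 54 52 53 53 53 52 53 50 54 51 52 52 52 53 50 52 54 52 52 53 53 52 51 53 52 49 54 53 54 52
309 227 52 53 52 51 52 51 52 52 54 49 53 52 51 53 51 53 53 53 55 54 51 50 52 50 50 51 51 51 52 53 52 51 54 51 53 53
311 227 50 51 51 51 51 48 50 51 50 50 50 49 50 52 51 52 52 51 49 48 50 49 51 51 53 49 49 53 51 51 52 50 50 49 50 51
313 227 48 49 48 49 47 49 48 50 47 47 47 49 47 47 47 49 49 49 49 48 48 48 48 49 47 49 49 49 47 49 49 48 48 48 50 49
315 227 59 57 58 59 59 59 59 60 58 59 58 59 59 58 58 53 52 52 48 50 50 51 53 50 53 51 50 52 51 51 51 52 54 57 61 58
31
[... 7008 characters left out ...]
7 16 20 11 15 59 123 113 110 108 107 106 103
247 168 9 6 14 10 9 13 15 12 16 39 39 32 9 14 15 18 9 18 16 7 19 66 112 105 106 104 103 102 104
248 168 14 10 12 11 23 35 41 68 70 83 86 84 0 13 13 8 7 2 5 7 44 98 109 104 103 103 104 104 105
249 168 36 37 54 70 74 83 85 116 111 113 113 112 22 2 6 19 36 49 67 64 81 109 106 104 104 105 103 104 104
250 168 85 83 98 115 112 110 110 105 105 104 106 106 75 64 68 72 82 95 114 111 108 104 104 103 104 105 110 109 106
251 168 111 108 106 106 106 102 103 104 104 103 103 105 108 110 113 110 110 107 106 105 107 111 110 107 105 103 110 109 100
252 168 106 104 103 105 104 101 102 103 103 103 103 104 104 104 104 106 106 111 111 106 102 109 111 107 93 78 74 78 78
```

Request:
jog_arm(
  offset=[
    [0.03, 0.01, 0],
    [0.04, 0.01, 0.0],
    [0.01, 0, 0],
    [0, 0, 0],
    [0, 0, 0],
  ],
  roll=[0, 0, 0, 0, 0],
  fingers=[0, 0, 0, 0, 0],
)

```text
time_s: 28.5
tool_pos: [515.9, -170.8, 264.3]
eef_rot: [0.199, -3.135, 0.0]
ft_force: [-0.9, -0.3, -0.2]
opening: 0.998
grip_force: 0.0
```

```bash
python3 - <<'E'
from h import *
w=load('w10'); print('w10 grip',rayx(w,[(238.95,333),(253.9,333),(238.5,337),(253.9,337)],31).round(1))
w=load('w9'); X=ray(w,[(253.8,338),(263.2,338)],109);print('w9 clip',U(X).round(1),U(X).mean(0))
s=wsnap('w11'); g=cv2.cvtColor(s['frame'],cv2.COLOR_RGB2GRAY).astype(int)
P=lambda x,y,z:np.r_[o+x*ex+y*ey,z]
c=proj(s,P(18,25.5,109))[0].round().astype(int); print('clip',c,'grip',proj(s,[P(31,25.5,118),P(31,25.5,150)]))
for v in range(c[1]-12,c[1]+36,2): print(v,c[0]-14,*g[v,c[0]-14:c[0]+15])
E
```

```text
w10 grip [[ 18.3 143.3]
 [ 37.1 143.2]
 [ 18.1 150. ]
 [ 37.1 150. ]]
w9 clip [[17.2 18.5]
 [17.2 31.8]] [17.20269859 25.16532201]
tcp [ 515.9 -170.8  264.3] yaw -3.015 cam [ 444.8 -178.7  443.5] fwd [ 0.25  0.03 -0.97] fx 281.78368329168677 t 28.5
clip [238 252] grip [[237.90373652 264.36470278]
 [236.48018927 277.92754386]]
240 224 114 117 113 115 114 114 113 115 114 111 107 99 87 82 82 84 82 81 80 81 82 81 82 83 82 82 83 80 80
242 224 111 110 107 111 113 114 113 113 111 106 100 96 85 77 77 79 77 79 78 78 82 81 80 79 75 79 83 80 82
244 224 106 90 87 105 117 115 115 115 102 77 74 74 70 68 69 68 70 67 71 76 80 80 79 72 61 68 78 80 81
246 224 107 90 86 104 113 111 112 110 103 95 111 128 128 127 118 100 92 90 88 81 80 79 79 70 61 71 80 81 82
248 224 94 75 65 79 87 86 86 85 83 105 148 166 162 151 140 124 113 113 104 87 81 79 80 71 60 70 79 79 80
250 224 77 66 63 72 79 81 81 77 77 102 151 166 154 129 112 109 112 112 105 88 79 81 80 72 62 73 79 81 79
252 224 82 78 75 79 78 80 79 79 83 111 154 167 154 129 109 109 111 112 104 88 81 81 81 77 72 77 79 80 81
254 224 78 79 79 76 79 78 78 77 82 
[... 1092 characters left out ...]
31 24 22 25 24 24 22 23 23 24 24 23 23 22 27 24 23 24 28 28 30 31 32
276 224 127 126 127 128 128 128 109 61 25 21 23 25 21 23 23 21 25 25 23 24 22 21 29 59 96 108 107 104 106
278 224 185 187 187 187 189 180 143 76 28 21 24 22 23 24 22 23 24 24 24 21 23 20 37 100 167 183 184 184 182
280 224 183 184 183 185 185 168 114 48 23 23 24 23 24 24 23 24 25 23 23 25 24 21 36 101 165 185 184 182 183
282 224 183 182 182 183 185 165 101 38 22 25 27 26 26 26 28 29 24 27 28 27 26 23 40 102 167 185 183 183 182
284 224 179 180 178 181 179 160 96 37 25 29 30 31 29 30 28 29 29 29 31 28 29 25 41 100 162 179 180 178 178
286 224 89 89 90 91 91 79 51 31 32 34 35 34 33 29 33 31 34 34 36 33 30 29 36 57 83 92 91 88 91
```

```bash
python3 - <<'E'
from h import *
s=load('w11')
print('clip',U(ray(s,[(233.1,252),(242.5,252)],109)).round(2).tolist(),'line',U(ray(s,[(237.9,262)],114)).round(2))
print('grip base/up',rayx(s,[(232,268),(246.8,268),(230.1,281),(247,281)],31).round(2).tolist())
T=load('top9');S=load('scene9')
# top view: grip dark top face, clip bright block
print('T clip',U(ray(T,[(322.7,162)],109)),'grip top',U(ray(T,[(322.4,148.3)],154)))
print('S clip/line?',U(ray(S,[(182,234)],109)))
T0=load('top0');g=cv2.cvtColor(T0['frame'],cv2.COLOR_RGB2GRAY).astype(int)
for v in range(155,166): print(v,314,*g[v,314:334])
print('S grip top',U(ray(S,[(181.3,235.8)],154)))
S0=load('scene0');g=cv2.cvtColor(S0['frame'],cv2.COLOR_RGB2GRAY).astype(int)
for v in range(228,250,2): print(v,172,*g[v,172:192])
E
```

```text
clip [[18.21, 19.0], [18.22, 31.18]] line [[29.82 25.31]]
grip base/up [[18.63, 127.14], [37.05, 127.17], [18.57, 156.49], [37.9, 156.51]]
T clip [[16.42547453 24.98099648]] grip top [[47.86462785 29.42048473]]
S clip/line? [[15.64933855 26.67186376]]
155 314 102 102 102 101 101 101 100 80 87 96 99 100 99 101 97 99 100 95 98 100
156 314 101 105 104 106 105 99 103 75 83 99 100 99 99 101 98 103 97 95 98 97
157 314 104 105 103 99 104 102 101 82 84 88 98 100 99 98 98 101 95 93 85 73
158 314 103 104 101 103 100 96 98 99 86 86 90 86 65 53 44 40 33 39 35 39
159 314 106 98 94 93 78 63 50 43 59 78 56 43 35 42 46 45 45 42 48 42
160 314 44 35 35 39 40 43 45 61 74 87 73 48 45 39 47 45 45 37 43 46
161 314 44 45 47 44 43 40 46 75 77 87 89 60 44 39 41 41 48 36 43 61
162 314 39 40 45 43 42 49 39 82 72 84 91 61 47 49 37 58 65 48 56 65
163 314 36 43 45 39 44 45 45 78 74 74 85 76 65 62 53 58 64 39 53 65
164 314 37 59 61 62 51 61 47 68 66 83 87 81 67 67 52 62 62 64 58 62
165 314 47 56 61 63 49 59 53 44 49 55 52 61 62 65 66 65 61 67 65 61
S grip top [[46.86893377 24.97228885]]
228 172 74 72 67 63 57 55 40 48 92 111 104 73 84 83 83 85 82 72 75 77
230 172 69 78 66 86 104 104 104 71 68 68 72 71 63 61 71 65 69 68 68 68
232 172 68 74 79 55 55 61 83 81 79 74 67 73 48 72 68 63 70 70 66 44
234 172 70 70 68 70 65 66 90 97 95 90 68 96 45 71 68 46 64 63 61 59
236 172 68 44 73 70 71 68 55 98 94 92 78 82 63 61 72 69 73 85 108 115
238 172 65 13 41 52 62 73 66 77 88 93 96 100 107 105 103 104 106 107 103 104
240 172 108 114 106 105 104 103 103 104 103 93 91 76 107 105 105 105 104 106 106 106
242 172 99 99 101 102 103 103 104 103 103 100 92 86 94 98 96 93 71 49 48 4
244 172 104 105 98 94 96 96 93 70 46 36 85 74 10 9 8 10 10 12 22 34
246 172 27 6 11 5 16 9 7 13 7 24 36 36 69 66 73 84 98 115 111 110
248 172 25 37 40 67 69 84 84 98 115 111 109 106 106 104 103 103 102 102 101 101
```

Measured in the unit's frame from the wrist camera, the grip is at y 27.8 and the clip at 25.2, so the grip is about 2.4 mm too far. I'll regrasp it and bring it back.

Request:
jog_arm(
  offset=[
    [0.04, -0.001, -0.01],
    [0.045, -0.001, -0.03],
    [0.037, -0.001, -0.02],
    [0, -0.001, 0],
    [0, 0, -0.03],
    [0, 0, -0.03],
    [0, 0, -0.015],
    [0, 0, -0.005],
  ],
  roll=[0, 0, 0, 0, 0, 0, 0, 0],
  fingers=[0.3, 0.5, 0.5, 0.5, 0.5, 0.5, 0.5, 0.5],
)

```text
time_s: 29.55
tool_pos: [638.1, -174.6, 124.4]
eef_rot: [0.2, -3.135, 0.0]
ft_force: [0.6, 0.0, 0.6]
opening: 0.5
grip_force: 0.0
```

Request:
jog_arm(
  offset=[
    [0, 0, 0],
    [0, 0, 0],
    [0, 0, 0],
    [0, 0, 0],
    [0, 0, 0],
    [0, 0, 0],
  ],
  roll=[0, 0, 0, 0, 0, 0],
  fingers=[0.5, 0.6, 0.7, 0.9, 0.9, 0.9],
)

```text
time_s: 30.3
tool_pos: [639.1, -173.9, 124.6]
eef_rot: [-0.201, 3.134, 0.001]
ft_force: [0.6, 1.0, 2.8]
opening: 0.213
grip_force: 8.0
```

Request:
jog_arm(
  offset=[
    [0, -0.0008, 0],
    [0, 0, 0],
    [0, 0, 0],
    [0, 0, 0],
  ],
  roll=[0, 0, 0, 0],
  fingers=[0.9, 0.9, 0.9, 0.9],
)

```text
time_s: 30.8
tool_pos: [639.2, -175.1, 124.5]
eef_rot: [-0.201, 3.134, -0.0]
ft_force: [0.3, 1.6, 4.8]
opening: 0.215
grip_force: 8.0
```

Request:
jog_arm(
  offset=[
    [0, 0, 0],
    [0, 0, 0],
    [0, 0, 0.03],
    [0, 0, 0.05],
    [-0.03, 0.001, 0.03],
    [-0.045, 0.001, 0.02],
    [-0.045, 0.001, 0.01],
    [0, 0, 0],
  ],
  roll=[0, 0, 0, 0, 0, 0, 0, 0],
  fingers=[0.6, 0.5, 0.4, 0.3, 0.2, 0, 0, 0],
)

```text
time_s: 31.8
tool_pos: [517.1, -172.5, 265.7]
eef_rot: [-0.198, 3.133, -0.003]
ft_force: [0.9, 0.5, 0.8]
opening: 0.991
grip_force: 0.0
```

Request:
jog_arm(
  offset=[
    [0, 0, 0],
    [0, 0, 0],
  ],
  roll=[0, 0],
  fingers=[0, 0],
)

```text
time_s: 32.05
tool_pos: [519.5, -172.1, 262.7]
eef_rot: [0.201, -3.133, -0.002]
ft_force: [-0.2, -0.2, 0.0]
opening: 1.001
grip_force: 0.0
```

```bash
python3 - <<'E'
from h import *
s=wsnap('w12'); g=cv2.cvtColor(s['frame'],cv2.COLOR_RGB2GRAY).astype(int)
P=lambda x,y,z:np.r_[o+x*ex+y*ey,z]
c=proj(s,P(18,25.2,109))[0].round().astype(int); print('clip',c,'grip',proj(s,[P(31,25.2,118),P(31,25.2,150)]))
for v in range(c[1]-4,c[1]+32,2): print(v,c[0]-14,*g[v,c[0]-14:c[0]+15])
E
```

```text
tcp [ 519.5 -172.1  262.7] yaw -3.014 cam [ 448.7 -180.3  441.9] fwd [ 0.25  0.03 -0.97] fx 281.78368329168677 t 32.05
clip [239 250] grip [[238.64523196 262.76195804]
 [237.31827677 276.24525854]]
246 225 88 66 69 82 87 87 86 87 81 103 144 146 123 113 114 115 112 113 105 87 81 80 79 71 59 71 80 80 81
248 225 74 61 65 74 81 81 80 80 79 105 137 131 114 109 110 113 114 112 106 88 79 80 82 71 60 72 81 79 79
250 225 78 72 73 79 80 80 79 80 81 111 136 126 110 105 104 107 112 114 103 88 79 80 81 77 71 76 80 80 79
252 225 81 80 79 80 81 79 80 79 81 97 116 116 113 113 112 112 114 112 104 89 78 81 80 82 81 81 82 79 79
254 225 74 75 75 75 74 73 75 75 77 89 108 113 114 114 113 111 112 112 103 86 75 75 76 76 76 78 78 78 79
256 225 78 77 76 77 78 79 77 77 77 81 90 95 105 110 112 104 94 92 90 81 77 77 81 77 78 79 78 81 78
258 225 135 136 135 136 133 134 134 130 116 108 108 110 112 114 113 111 107 108 110 108 108 110 109 110 108 109 107 114 123
260 225 180 180 180 180 180 181 180 168 143 128 128 125 123 116 112 118 126 129 126 130 128 129 130 128 129 129 130 146 174
262 225 180 181 181 183 183 183 
[... 325 characters left out ...]
163 164 164 151 103 48 21 22 23 22 23 22 22 24 22 24 22 21 24 38 78 113 124 142 167 178 180 179
270 225 64 62 62 64 55 39 25 21 23 23 21 24 23 23 24 21 22 24 21 23 25 39 51 57 63 76 81 82 82
272 225 30 26 29 26 25 26 21 24 23 23 23 22 23 21 24 23 24 22 23 21 23 25 23 27 25 28 28 28 24
274 225 85 86 86 79 51 25 21 22 23 25 24 21 23 21 24 23 21 20 21 20 24 35 52 69 71 73 71 72 71
276 225 180 179 181 162 98 36 19 20 21 22 23 20 22 22 22 21 22 23 20 21 38 83 136 171 179 178 179 178 179
278 225 184 186 182 154 88 29 21 22 23 23 22 23 21 22 23 22 24 21 23 23 46 108 164 184 185 183 184 184 184
280 225 184 185 172 128 63 25 23 26 27 24 26 25 27 27 24 27 23 25 23 23 54 119 170 185 184 184 183 181 183
```

The clip (25.0) and grip (25.0–25.4) now agree within half a millimetre. As a last check I'll confirm the drawer is flush and the bystanders haven't moved.

```bash
python3 - <<'E'
from h import *
P=lambda x,y,z:np.r_[o+x*ex+y*ey,z]
T0=load('top0');S0=load('scene0');T=load('top9');S=load('scene9');w=load('w12')
def line(s,y,z,n):
    xs=range(-40,14,4); print(n,[(x,*s['frame'][tuple(proj(s,P(x,y,z))[0].round().astype(int)[::-1])].tolist()) for x in xs])
line(w,-30,76,'wrist y-30');line(w,-95,76,'wrist y-95 (unit wall only)')
def diff(a,b,n,c,r=14):
    u,v=c; A=[cv2.cvtColor(q['frame'],cv2.COLOR_RGB2GRAY).astype(np.float32)[v-r:v+r,u-r:u+r] for q in(a,b)]
    print(n,'shift',np.round(cv2.phaseCorrelate(A[0]-A[0].mean(),A[1]-A[1].mean())[0],2),'absdiff',abs(A[0]-A[1]).mean().round(1))
diff(T0,T,'loupe T',(332,107));diff(S0,S,'loupe S',(168,309));diff(T0,T,'charcoal T',(199,185),25);diff(S0,S,'charcoal S',(339,215),25);diff(T0,T,'jar T',(337,258));diff(S0,S,'jar S',(161,156));diff(T0,T,'clip T',(323,163),5)
# spent filter in tray: brown/white blob in scene & top
g=T['frame'][165:235,145:195].astype(int)
for n,s,z in(('T',T,69),('S',S,69)):
    tr=np.array([520,281.]); e=np.array([np.cos(.18),np.sin(.18)]);f=np.array([-e[1],e[0]])
    print(n,'spent expected corners',[(proj(s,np.r_[tr+a*e+b*f,z])[0].round(0).tolist()) for a,b in((60,28),(60,-28),(-60,-28),(-60,28))])
E
```

```text
wrist y-30 [(-40, 155, 135, 103), (-36, 154, 135, 103), (-32, 154, 134, 103), (-28, 155, 135, 104), (-24, 111, 98, 76), (-20, 59, 56, 50), (-16, 54, 50, 44), (-12, 55, 52, 46), (-8, 34, 30, 26), (-4, 40, 38, 33), (0, 62, 60, 55), (4, 63, 61, 57), (8, 50, 48, 44), (12, 99, 97, 90)]
wrist y-95 (unit wall only) [(-40, 212, 188, 147), (-36, 212, 189, 146), (-32, 212, 189, 148), (-28, 210, 187, 144), (-24, 211, 188, 145), (-20, 213, 190, 147), (-16, 157, 139, 107), (-12, 71, 64, 53), (-8, 60, 55, 47), (-4, 61, 57, 49), (0, 62, 58, 51), (4, 70, 66, 58), (8, 89, 83, 76), (12, 88, 82, 76)]
loupe T shift [-0.23  0.1 ] absdiff 5.3
loupe S shift [-0.04 -0.01] absdiff 2.6
charcoal T shift [ 0.16 -0.07] absdiff 9.5
charcoal S shift [-0.03 -0.01] absdiff 3.9
jar T shift [-0.67 -8.69] absdiff 48.7
jar S shift [-0.01 -0.03] absdiff 1.6
clip T shift [2.4  6.13] absdiff 7.0
T spent expected corners [[153.0, 179.0], [172.0, 175.0], [179.0, 215.0], [160.0, 219.0]]
S spent expected corners [[397.0, 207.0], [375.0, 213.0], [353.0, 173.0], [374.0, 168.0]]
```

```bash
python3 -c "
from h import *
print(manip.finish_job())"
```

```text
the job is handed in; nothing more can be done
None
```

The filter is changed and the job is handed in: the spent cartridge is in the tray, the new one is in the drawer pushed home past its detent, the airflow grip measures within 0.5 mm of the clip, the charcoal, jar and loupe show no movement, and I found no sign the clip moved.

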